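# Drive the spring pin home, then hold the new engine mount over its bracket

### The arm

A 6-joint arm with a two-finger parallel gripper is mounted at the origin on the work surface. World frame = base frame: x ahead of the robot, y to its left, z up, the work surface at z = 0. Lengths are in mm, angles in rad, forces in N, time in s.
With the tool pointing down it reaches from about 350 to 775 mm from the base axis. Payload 7.3 kg.
Tool frame: the origin (TCP) lies midway between the tips of the shut fingers; the grasp point (between the pads) lies 19 mm behind it; z points along the fingers, y is the line along which they close (so a half turn about z gives the same grasp; the last joint's range is limited). The gripper opens to 92 mm and grips with 3 to 60 N. Pads are 19 mm wide; open, the fingers measure 130 mm over their backs; the gripper's body (75 mm by 190 mm) begins 47 mm behind the grasp point.
Start: joints at [0.96, 0.342, 1.524, -0, 1.275, -0.146], TCP at [235.319, 469.332, 203.941] pointing down, gripper open.
Joint ranges: [-2.53, 2.53], [-0.77, 2.02], [0.04, 2.7], [-1, 4.14], [0.28, 2.66], [-3.11, 3.11]. Speed limits (rad/s): [2.57, 2.57, 3.14, 3.14, 3.14, 3.14].

### API

Orientations are given as [roll, pitch, yaw] about the fixed x, y, z axes, in that order (R = Rz(yaw) Ry(pitch) Rx(roll)).
In Python, from plant import monitor, optics, workorder gives the robot as it stands. The module is installed in compiled form; this text tells all that it offers.
- The arm moves only by the tool servo_tool, never from a script. Its arguments are lists of equal length, an entry for each row: "linear": the shift along the tool's x, y, z as a fraction of full scale, a list of three; "spin": the turn about the tool's z as a fraction of full scale. In form: {"linear": [[dx, dy, dz], ...], "spin": [spin, ...]}. A call has exactly 8 rows; each row shifts and turns the commanded pose from where the row before left it, along the tool's axes as they then stand; what a row does not reach is not made up. Full scale, the value 1, is 200 mm for a shift and 90 degrees for a turn. A row lasts 1/8 s, in which the tool goes at most 62.5 mm and 10.7 degrees, less where a joint would pass 70% of its speed; a pose out of reach is approached as far as the arm can. A call with a number of a shift or a turn outside -1 to 1 is refused whole. A call with a gripper value outside its range is refused whole. "hand" is the opening, from -1 (shut) to 1 (fully open), set as the call begins (left out, the last holds). The fingers move at their own pace and stop on an object; the grip force is fixed at half the most. Time passes only in rows, so rows that do not move let the fingers close, or fill a call up. It gives the time, the measured TCP pose, the force, the opening and the grip force at its end, in the units of the state.
- monitor.get_obs(): the state, without advancing time (a new reading comes with each control period).
- optics.capture(name): name is "scene" or "top" or "wrist"; returns a dict with "frame" (480x640x3 uint8, blue, green, red), "K" (3x3 intrinsics, pixels), "world_to_cam" (4x4, takes a point from world to camera coordinates). Camera axes: x right, y down, z forward; pixel columns grow to the right and rows downward; lengths in mm; the calibration is good to about 2 mm. A picture is of the moment at which its call begins. There is no depth.
- workorder.close_job(): hands the job in; it is judged then, once.
The state is a dict: "time": time; "joint_positions": joint angles; "dq": joint speeds; "tau": joint torques, N m; "tool_pos": TCP position; "tcp_rot": TCP orientation; "contact_force": force on the tool from outside, world axes, zero at the start; "moment": the same for the moment, N m; "grip_width": finger opening in mm; "finger_force": force on a finger pad.
Only numpy, scipy, OpenCV 4.12 (cv2) and the standard library are available. Lean on these libraries where they do the work, as an engineer would, in place of code of your own. Each camera call takes 0.05 s, during which the arm holds its last target. There are 200 camera calls.

### The job

The spring pin in the engine bracket is standing too proud: knock it down fully home with the mallet, by a brisk blow or several, then put the mallet back down on the bench. Pick up the new bright engine mount by its stud, lift it higher than the old mounts, carry it over the clutter and hold it level over the bracket, its two bolt holes straight above the bracket's studs and its pin hole above the pin, about a centimetre clear of the stud tips and touching nothing, so that I can slip the heat shield in underneath. Finish while still holding it there, with all the other things on the bench left where they are.

Things in the scene. Friction and masses are not known exactly. Their poses are not given: they have to be found in the camera images.
- bracket: Cast aluminium engine bracket bolted on a dark steel plate (200 x 130 mm) fixed to the bench; place and yaw vary. Origin: on the bench under the centre of the round seat, z up. Seat 80 mm across, its top 56 mm high. Two steel studs 10 mm thick, 18 mm tall, at y = +46 and -46 mm; the spring pin at x = -46 mm (towards the robot). Upright bolting face at x = +82 mm, 66 mm high, 90 mm wide.
- stud_left (a point): Centre of the tip of the bracket's left (+y) stud, 74 mm above the bench. Axes as the bracket's.
- stud_right (a point): Centre of the tip of the bracket's right (-y) stud, 74 mm above the bench.
- spring_pin (a joint): How far the brass 10 mm spring pin is driven down, m, 0 to 0.012. At 0 its top is 78 mm above the bench (22 above the seat); fully home, on its stop, it reads 0.012 and its top is 66 mm above the bench (10 above the seat). Starts at 0 to 0.004. Moves straight down with about 10 N of friction and stays where it is driven.
- pin_top (a point): Centre of the top of the spring pin.
- mallet: Stubby soft-faced mallet, 0.42 kg, standing on one red face. Head: upright cylinder 42 mm across, 70 mm tall, a red plastic face at each end. Level wooden handle along its -x, 22 mm wide, 28 mm tall, centre line 35 mm above the lower face, from 20 to 129 mm from the head's axis. Origin: centre of the lower face, z up. Centre of mass about 6 mm from the head's axis.
- mallet_head (a point): Centre of the mallet's head, 35 mm above the lower face.
- mallet_grip (a point): Point on the handle's centre line 44 mm from the head's axis, a good place to grip across the handle with the head's face pointing down.
- engine_mount: The new mount, bright aluminium, 0.55 kg. Origin: centre of its flat underside, z up. Flange 6 mm thick, 72 mm across, ears to y = +60, y = -60 and x = -60 mm, each with a 13 mm hole. Can 66 mm across, 45 mm high; rubber and 21 mm nut up to 65 mm; then a bare upright stud 12 mm thick on the axis, 65 to 124 mm high. Grip it by the stud.
- mount_stud_top (a point): Top of the mount's stud, 124 mm above its underside.
- mount_hole_left (a point): Centre of the mount's left bolt hole (mount y = +46 mm) at the underside; it belongs over the bracket's left stud.
- mount_hole_right (a point): Centre of the mount's right bolt hole (mount y = -46 mm) at the underside; it belongs over the bracket's right stud.
- mount_pin_hole (a point): Centre of the mount's pin hole (mount x = -46 mm) at the underside; it belongs over the spring pin.
- old_mount_a: Worn mount, dark and rusty, same shape and size as the new one (124 mm high). Leave alone. Origin: centre of its underside.
- old_mount_b: Second worn mount, same as the first, standing between the new mount and the bracket. Leave alone.
- grease_tub: White tub with a blue label and a yellow lid, 84 mm across, 100 mm high, standing between the new mount and the bracket. Leave alone. Origin: centre of its underside.
- control_arm: Aluminium suspension arm lying across the far side of the bench, 338 mm long along its y, 48 mm wide and 36 mm high at the eyes. Leave alone. Origin: under its middle.
- heat_shield: Thin steel heat shield, 100 x 125 mm, 3 mm thick with a 30 mm upturned edge and three holes, lying near the robot. Leave alone. Origin: centre of its underside.
- screwdriver: Screwdriver with a red handle, lying on the left. Leave alone.
- bush: Round rubber and steel bush, 60 mm across, 44 mm high, on the left near the robot. Leave alone.
There are look-alikes about, which are no part of the job. Leave any red look-alike of the engine_mount alone. Leave any pink look-alike of the bracket alone.

How it is judged:
By the outcome, as a careful person would: the job done as asked, in the order asked, and still so for the second after the job is handed in, while the arm keeps its last pose, push and grip.
It also fails if it takes over 62 s, if anything falls off the work surface, if the arm or the gripper's body presses on something with over 40 N, if the wrist force passes 120 N, or if a joint passes its speed limit or range.

## Working session

There is one attempt and no reset: what is moved stays moved. The work goes in short steps, Python scripts to look and compute and a tool call to move; the robot and the scene stay as the last step left them, time stands still between calls to the robot, and variables do not carry over. Pictures are saved under pics/ and viewed, at most 10 in all, crops included, and the job is handed in when it is done.

Besides the shell and the picture viewer there is one more tool, called after ">>>" by a JSON object that holds its "op" and its "data". servo_tool: Moves the arm, as the interface text tells. Shift numbers are shares of 200 mm and turn numbers shares of 90 degrees, none past 1 either way. Its arguments: {"type":"object","properties":{"linear":{"type":"array","items":{"type":"array","items":{"type":"number","minimum":-1,"maximum":1}}},"spin":{"type":"array","items":{"type":"number","minimum":-1,"maximum":1}},"hand":{"type":"number"}},"required":["linear","spin"]}

```bash
mkdir -p pics; python3 - <<'E'
from plant import monitor, optics
import cv2, numpy as np
o=monitor.get_obs(); print({k:np.round(v,3).tolist() for k,v in o.items()})
for n in ("scene","top"):
    c=optics.capture(n); cv2.imwrite(f"pics/{n}0.png",c["frame"]); print(n,c["K"].round(1).tolist(),c["world_to_cam"].round(4).tolist())
E
```

```text
{'time': 0.0, 'joint_positions': [0.96, 0.343, 1.525, 0.0, 1.275, -0.146], 'dq': [-0.001, 0.002, 0.002, 0.0, 0.002, 0.001], 'tau': [0.001, -43.125, -24.422, 0.072, 0.056, -0.0], 'tool_pos': [235.04, 468.944, 203.245], 'tcp_rot': [-3.14, -0.0, 2.677], 'contact_force': [0.018, 0.232, 0.113], 'moment': [0.009, 0.001, -0.002], 'finger_force': 0.0, 'grip_width': 91.627}
scene [[548.9, 0.0, 328.8], [0.0, 548.9, 229.7], [0.0, 0.0, 1.0]] [[-0.7472, 0.6646, 0.0019, 326.034], [0.5302, 0.5978, -0.6013, -233.7845], [-0.4007, -0.4483, -0.799, 1612.4856], [0.0, 0.0, 0.0, 1.0]]
top [[437.0, 0.0, 307.0], [0.0, 437.0, 241.5], [0.0, 0.0, 1.0]] [[0.0169, -0.9999, -0.0, 37.536], [-0.9965, -0.0169, -0.0821, 494.9936], [0.0821, 0.0014, -0.9966, 1242.8967], [0.0, 0.0, 0.0, 1.0]]
```

View pics/top0.png

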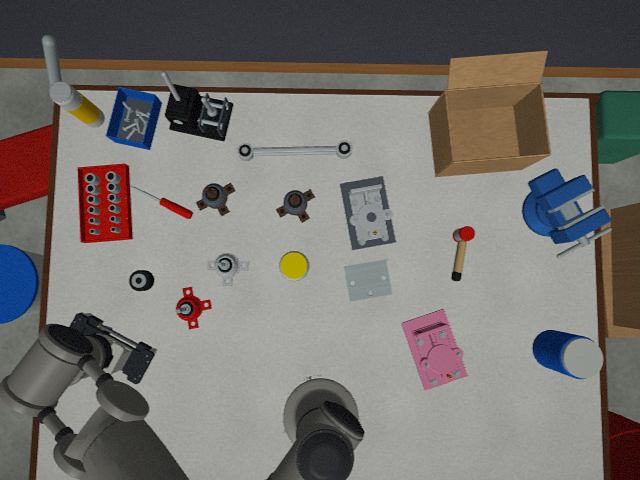

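View pics/scene0.png

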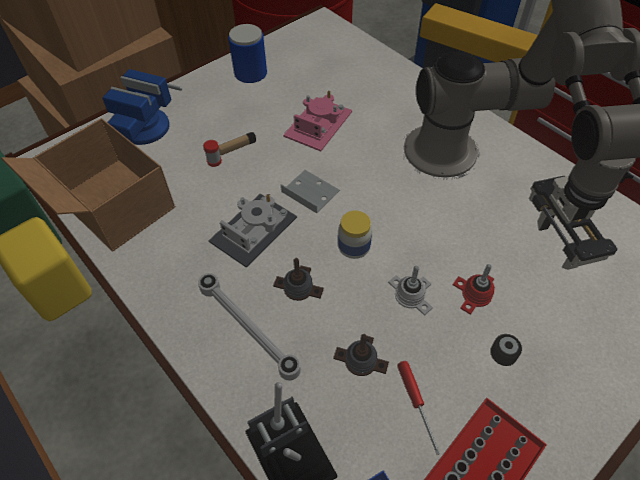

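The top view shows the bracket at about (370,213), the mallet head at (465,235) with its handle down to (456,278), the new mount at (225,265), the tub at (293,265), and the old mounts at (214,195) and (296,205). I'll zoom in on the key parts.

```bash
cat > h.py <<'E'
import numpy as np, cv2
from plant import monitor, optics
def cap(n): return optics.capture(n)
def ray(c,uv):
    R=c["world_to_cam"][:3,:3];t=c["world_to_cam"][:3,3]
    d=R.T@np.linalg.inv(c["K"])@np.array([uv[0],uv[1],1.]); return -R.T@t,d
def onz(c,uv,z):
    o,d=ray(c,uv); return o+d*(z-o[2])/d[2]
def proj(c,p):
    q=c["K"]@(c["world_to_cam"]@np.append(p,1.))[:3]; return q[:2]/q[2]
def tri(c1,u1,c2,u2):
    o1,d1=ray(c1,u1);o2,d2=ray(c2,u2);d1/=np.linalg.norm(d1);d2/=np.linalg.norm(d2)
    s=np.linalg.lstsq(np.c_[d1,-d2],o2-o1,rcond=None)[0]
    a=o1+s[0]*d1;b=o2+s[1]*d2; return (a+b)/2,np.linalg.norm(a-b)
def crop(c,x,y,w,h,k): return cv2.resize(c["frame"][y:y+h,x:x+w],None,fx=k,fy=k,interpolation=cv2.INTER_CUBIC)
E
python3 - <<'E'
from h import *
t=cap("top");s=cap("scene")
im=np.vstack([np.hstack([crop(t,335,170,70,50*2-10,5)[:300*2],crop(t,200,240,50,90,5)[:450]]) ])
a=crop(t,335,170,70,85,5); b=crop(s,205,185,95,85,4)
c=crop(t,200,240,55,50,5); d=crop(s,380,255,60,65,5)[:, :]
W=np.zeros((600,800,3),np.uint8)
for I,x,y in((crop(t,335,170,70,85,4),0,0),(crop(s,205,185,95,85,4),290,0),(crop(t,200,240,60,50,4),0,345),(crop(s,385,255,55,62,4),290,345),(crop(t,440,215,50,70,3),540,345)):
    h,w=I.shape[:2]; h=min(h,600-y);w=min(w,800-x); W[y:y+h,x:x+w]=I[:h,:w]
cv2.imwrite("pics/z1.png",W)
# mallet: head top red, z=70
hsv=cv2.cvtColor(t["frame"],cv2.COLOR_BGR2HSV)
def blob(hsv,lo,hi,box):
    m=cv2.inRange(hsv,lo,hi);k=np.zeros_like(m);x,y,w,h=box;k[y:y+h,x:x+w]=1;m=m*k
    n,_,st,ce=cv2.connectedComponentsWithStats(m);i=1+np.argmax(st[1:,4]);return ce[i],st[i]
r=blob(hsv,(0,150,120),(8,255,255),(440,215,50,70));print("head",r,onz(t,r[0],70))
r=blob(hsv,(8,40,80),(25,200,255),(440,215,50,70));print("handle",r,onz(t,r[0],49))
r=blob(hsv,(0,0,0),(180,255,60),(440,215,50,70));print("end",r,onz(t,r[0],49))
r=blob(hsv,(22,150,120),(35,255,255),(270,240,50,50));print("tub",r,onz(t,r[0],100))
E
```

```text
head (array([466.72258065, 233.48387097]), array([460, 226,  14,  15, 155], dtype=int32)) [ 519.99701976 -397.78271901   70.        ]
handle (array([459.71804511, 256.23308271]), array([453, 240,  14,  33, 266], dtype=int32)) [ 457.48759245 -384.88348885   49.        ]
end (array([455.91780822, 276.01369863]), array([452, 272,   9,   9,  73], dtype=int32)) [ 401.73804399 -373.56515717   49.        ]
tub (array([293.40933573, 265.03231598]), array([281, 252,  26,  27, 557], dtype=int32)) [423.3883421   81.45322456 100.        ]
```

View pics/z1.png

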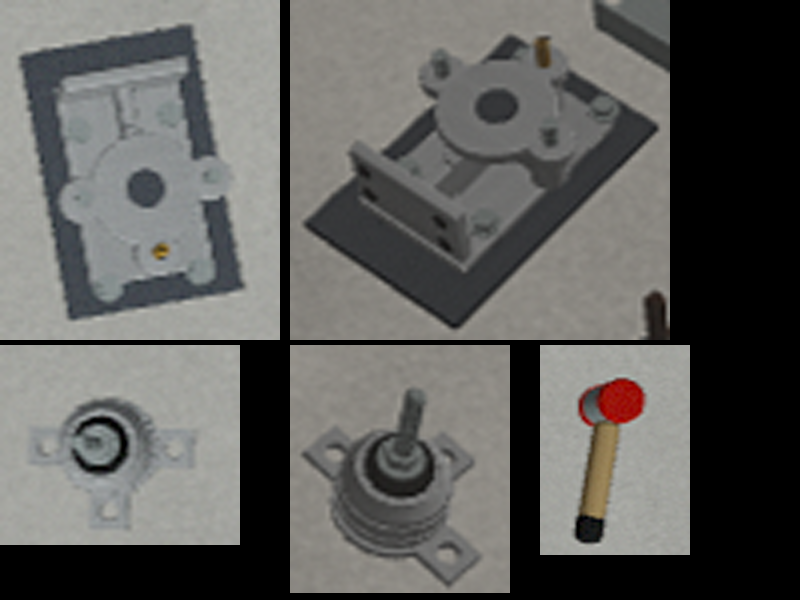

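```bash
python3 - <<'E'
from h import *
t=cap("top");s=cap("scene")
T=lambda x,y:(335+x/4,170+y/4); S=lambda x,y:(205+(x-290)/4,185+y/4)
np.set_printoptions(precision=1,suppress=True)
seat=onz(t,T(146,187),56); print("seat top",seat,"scene",onz(s,S(496,105),56),"tri",tri(t,T(146,187),s,S(496,105)))
print("pin",onz(t,T(161,250),76),onz(s,S(543,39),76),tri(t,T(161,250),s,S(543,39)))
L=onz(s,S(549,126),74);R=onz(s,S(440,56),74);print("studs scene",L,R,(L+R)/2,np.linalg.norm(L-R))
print("plate corners",[onz(t,T(*p),10)for p in((22,58),(192,27),(243,288),(70,318))])
M=lambda x,y:(200+x/4,240+(y-345)/4);N=lambda x,y:(385+(x-290)/4,255+(y-345)/4)
h=[onz(t,M(*p),6)[:2] for p in((47,447),(176,448),(110,510))]
g=[onz(s,N(*p),6)[:2] for p in((455,457),(334,454),(449,552))]
print("mount",h,g); print("stud top",onz(t,M(92,443),124),onz(s,N(416,392),124))
# mallet in scene
hsv=cv2.cvtColor(s["frame"],cv2.COLOR_BGR2HSV);m=cv2.inRange(hsv,(0,130,80),(8,255,255))[130:175,195:230]
ys,xs=np.nonzero(m);print("mallet scene red rows",xs.min()+195,xs.max()+195,ys.min()+130,ys.max()+130)
print([proj(s,p) for p in((520,-398,70),(520,-398,0))], proj(t,(520,-398,70)))
E
```

```text
seat top [ 564.4 -134.8   56. ] scene [ 565.4 -132.7   56. ] tri (array([ 564.5, -135. ,   53.2]), np.float64(0.7858757939213772))
pin [ 517.8 -142.5   76. ] [ 518.2 -141.9   76. ] (array([ 517.8, -142.6,   75.1]), np.float64(0.16197902990306803))
studs scene [558.3 -84.5  74. ] [ 575.2 -175.7   74. ] [ 566.8 -130.1   74. ] 92.7266563633793
plate corners [array([665.2, -49.8,  10. ]), array([ 690.5, -174.9,   10. ]), array([ 498. , -212.6,   10. ]), array([473.9, -86.7,  10. ])]
mount [array([420.6, 322. ]), array([421.5, 228.2]), array([375.8, 274.8])] [array([372.1, 283.5]), array([425.5, 233.3]), array([423.3, 325.3])]
stud top [421.  266.7 124. ] [423.3 278.1 124. ]
mallet scene red rows 204 220 140 163
[array([211.3, 144.1]), array([215.4, 161.7])] [466.8 233.5]
```

```bash
cat >> h.py <<'E'
def wrap(a): return (a+np.pi)%(2*np.pi)-np.pi
def plan(wps,start=None):
    """wps: (x,y,z,yaw,nrows); prints rows in the tool's axes and units (tool pointing down)"""
    o=monitor.get_obs();p=np.array(o["tool_pos"]);y=o["tcp_rot"][2]
    if start: p=np.array(start[:3],float);y=start[3]
    L=[];Sp=[]
    for x,yy,z,yaw,n in wps:
        d=(np.array([x,yy,z])-p)/n;dy=wrap(yaw-y)/n
        for _ in range(n):
            v=[(d[0]*np.cos(y)+d[1]*np.sin(y)),(d[0]*np.sin(y)-d[1]*np.cos(y)),-d[2]]
            L.append([round(a/200,3)+0. for a in v]);Sp.append(round(-dy/(np.pi/2),4)+0.);y+=dy
        p=np.array([x,yy,z],float)
    while len(L)%8: L.append([0,0,0]);Sp.append(0)
    for i in range(0,len(L),8): print(str(L[i:i+8]).replace(" ",""),Sp[i:i+8])
def obs():
    o=monitor.get_obs(); print({k:np.round(o[k],2).tolist() for k in("time","joint_positions","tool_pos","tcp_rot","contact_force","grip_width","finger_force")})
E
python3 -c "
from h import *
plan([(440,150,205,1.3,8),(477,-389,200,-0.202,15)])"
```

```text
[[np.float64(-0.204),np.float64(-0.121),np.float64(-0.001)],[np.float64(-0.222),np.float64(-0.084),np.float64(-0.001)],[np.float64(-0.233),np.float64(-0.045),np.float64(-0.001)],[np.float64(-0.237),np.float64(-0.005),np.float64(-0.001)],[np.float64(-0.234),np.float64(0.036),np.float64(-0.001)],[np.float64(-0.225),np.float64(0.076),np.float64(-0.001)],[np.float64(-0.208),np.float64(0.113),np.float64(-0.001)],[np.float64(-0.186),np.float64(0.147),np.float64(-0.001)]] [np.float64(0.1096), np.float64(0.1096), np.float64(0.1096), np.float64(0.1096), np.float64(0.1096), np.float64(0.1096), np.float64(0.1096), np.float64(0.1096)]
[[np.float64(-0.17),np.float64(0.06),np.float64(0.002)],[np.float64(-0.163),np.float64(0.077),np.float64(0.002)],[np.float64(-0.155),np.float64(0.093),np.float64(0.002)],[np.float64(-0.144),np.float64(0.108),np.float64(0.002)],[np.float64(-0.133),np.float64(0.121),np.float64(0.002)],[np.float64(-0.12),np.float64(0.134),np.float64(0.002)],[np.float64(-0.106),np.float64(0.145),np.float64(0.002)],[np.float64(-0.091),np.float64(0.155),np.float64(0.002)]] [np.float64(0.0637), np.float64(0.0637), np.float64(0.0637), np.float64(0.0637), np.float64(0.0637), np.float64(0.0637), np.float64(0.0637), np.float64(0.0637)]
[[np.float64(-0.075),np.float64(0.164),np.float64(0.002)],[np.float64(-0.058),np.float64(0.17),np.float64(0.002)],[np.float64(-0.041),np.float64(0.175),np.float64(0.002)],[np.float64(-0.023),np.float64(0.179),np.float64(0.002)],[np.float64(-0.005),np.float64(0.18),np.float64(0.002)],[np.float64(0.013),np.float64(0.18),np.float64(0.002)],[np.float64(0.031),np.float64(0.177),np.float64(0.002)],[0,0,0]] [np.float64(0.0637), np.float64(0.0637), np.float64(0.0637), np.float64(0.0637), np.float64(0.0637), np.float64(0.0637), np.float64(0.0637), 0]
```

>>> {"op": "servo_tool", "data": {"linear": [[-0.204,-0.12,0],[-0.222,-0.084,0],[-0.233,-0.045,0],[-0.237,-0.005,0],[-0.234,0.036,0],[-0.225,0.076,0],[-0.208,0.113,0],[-0.186,0.147,0]], "spin": [0.11,0.11,0.11,0.11,0.11,0.11,0.11,0.11], "hand": 1}}

```text
time: 1.3
tool_pos: [440.3, 148.3, 204.1]
tcp_rot: [3.141, -0.0, 1.289]
contact_force: [1.1, 0.3, -0.2]
grip_width: 91.8
finger_force: 0.0
```

>>> {"op": "servo_tool", "data": {"linear": [[-0.17,0.06,0],[-0.163,0.077,0],[-0.155,0.093,0],[-0.144,0.108,0],[-0.133,0.121,0],[-0.12,0.134,0],[-0.106,0.145,0],[-0.091,0.155,0]], "spin": [0.064,0.064,0.064,0.064,0.064,0.064,0.064,0.064]}}

```text
time: 2.3
tool_pos: [457.4, -139.0, 203.9]
tcp_rot: [3.142, -0.0, 0.487]
contact_force: [0.1, 0.3, -0.4]
grip_width: 91.4
finger_force: 0.0
```

>>> {"op": "servo_tool", "data": {"linear": [[-0.075,0.164,0],[-0.058,0.17,0],[-0.041,0.175,0],[-0.023,0.179,0],[-0.005,0.18,0],[0.013,0.18,0],[0.03,0.177,0],[0,0,0]], "spin": [0.064,0.064,0.064,0.064,0.064,0.064,0.06,0]}}

```text
time: 3.3
tool_pos: [472.0, -391.5, 203.1]
tcp_rot: [-3.142, 0.0, -0.21]
contact_force: [-0.1, 0.9, 0.3]
grip_width: 91.7
finger_force: 0.0
```

```bash
python3 - <<'E'
from h import *
obs();w=cap("wrist");cv2.imwrite("pics/w1.png",w["frame"])
np.set_printoptions(precision=3,suppress=True)
R=w["world_to_cam"][:3,:3];print(-R.T@w["world_to_cam"][:3,3],R,w["K"])
print(proj(w,(520,-398,70)),proj(w,(401.7,-373.6,49)),[proj(w,p) for p in((518,-142,76),(565,-134,56))])
E
```

```text
{'time': 3.3, 'joint_positions': [-0.82, 0.51, 1.26, -0.0, 1.37, 0.96], 'tool_pos': [471.95, -391.48, 203.06], 'tcp_rot': [-3.14, 0.0, -0.21], 'contact_force': [-0.11, 0.86, 0.3], 'grip_width': 91.74, 'finger_force': 0.0}
[ 555.223 -407.875  383.939] [[-0.209 -0.978  0.   ]
 [-0.929  0.199  0.311]
 [-0.304  0.065 -0.95 ]] [[345.34    0.    324.818]
 [  0.    345.34  239.001]
 [  0.      0.      1.   ]]
[322.232 168.691] [323.493 281.493] [array([ 53.697, 229.995]), array([ 39.342, 179.041])]
```

View pics/w1.png

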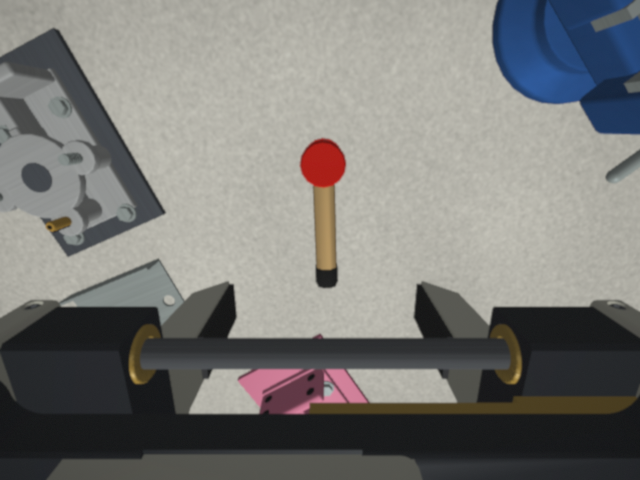

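The wrist view shows the mallet, with its red head at (323,164) and handle end at (326,278). The bracket pin is at (60,226). I'll refine the mallet pose from here.

```bash
python3 - <<'E'
from h import *
w=cap("wrist");hsv=cv2.cvtColor(w["frame"],cv2.COLOR_BGR2HSV)
def blob(lo,hi,box):
    m=cv2.inRange(hsv,lo,hi);k=np.zeros_like(m);x,y,ww,h=box;k[y:y+h,x:x+ww]=1;m=m*k
    n,_,st,ce=cv2.connectedComponentsWithStats(m);i=1+np.argmax(st[1:,4]);return (m>0),ce[i],st[i]
m,c,st=blob((0,180,150),(8,255,255),(280,120,100,90));print(c,st)
# top face: ellipse from the lower (near) edge
H=onz(w,(st[0]+st[2]/2-.5, 164.5),70);print("head",H,"cx",st[0]+st[2]/2-.5, "width mm",np.linalg.norm(onz(w,(st[0],164),70)-onz(w,(st[0]+st[2],164),70)))
print("circle proj",[proj(w,H+np.array([21*np.cos(a),21*np.sin(a),0])).round(1).tolist() for a in np.arange(0,6.3,np.pi/2)-.21])
m,c2,s2=blob((8,60,80),(25,255,255),(300,185,60,90))
ys,xs=np.nonzero(m); 
a=[onz(w,(xs[(ys>y-4)&(ys<y+4)].mean(),y),49) for y in(200,250)];print(a,"yaw",np.arctan2(*(a[0]-a[1])[[1,0]]))
E
```

```text
[324.57758031 164.39644566] [ 303  143   44   44 1463]
head [ 523.30239104 -398.94443541   70.        ] cx 324.5 width mm 39.30982073738613
circle proj [[324.5, 140.1], [301.0, 164.5], [324.5, 187.9], [348.0, 164.5], [324.5, 140.1]]
[array([ 487.30090117, -392.4992483 ,   49.        ]), array([ 435.81536691, -382.90588515,   49.        ])] yaw -0.18421863965828203
```

```bash
sed -i 's/round(a\/200,3)+0\./float(round(a\/200,3)+0.)/; s/Sp.append(round(-dy\/(np.pi\/2),4)+0\.)/Sp.append(float(round(-dy\/(np.pi\/2),4)+0.))/' h.py
python3 -c "
from h import *
plan([(478.8,-390.2,16.5,-0.19,6)])"
```

```text
[[0.006,0.0,0.156],[0.006,0.0,0.156],[0.006,0.0,0.156],[0.006,0.0,0.156],[0.006,0.0,0.156],[0.006,0.0,0.156],[0,0,0],[0,0,0]] [-0.0018, -0.0018, -0.0018, -0.0018, -0.0018, -0.0018, 0, 0]
```

>>> {"op": "servo_tool", "data": {"linear": [[0.018,0,0.1],[0.018,0,0.18],[0,0,0.2],[0,0,0.2],[0,0,0.15],[0,0,0.075],[0,0,0.03],[0,0,0]], "spin": [-0.006,-0.005,0,0,0,0,0,0]}}

```text
time: 4.4
tool_pos: [480.0, -390.9, 17.7]
tcp_rot: [3.141, -0.001, -0.189]
contact_force: [0.0, -1.0, 0.3]
grip_width: 91.7
finger_force: 0.0
```

>>> {"op": "servo_tool", "data": {"linear": [[0,0,0],[0,0,0],[0,0,0],[0,0,0],[0,0,0],[0,0,0],[0,0,0],[0,0,0]], "spin": [0,0,0,0,0,0,0,0], "hand": -1}}

```text
time: 5.4
tool_pos: [479.5, -390.9, 16.9]
tcp_rot: [3.142, 0.0, -0.19]
contact_force: [-0.3, -0.3, 0.9]
grip_width: 21.5
finger_force: 29.9
```

```bash
python3 -c "
from h import *
plan([(479.5,-390.9,150,-0.19,4),(475.8,-134.2,150,-0.19,8)])"
```

```text
[[0.0,0.0,-0.166],[0.0,0.0,-0.166],[0.0,0.0,-0.166],[0.0,0.0,-0.166],[-0.033,-0.157,0.0],[-0.033,-0.157,0.0],[-0.033,-0.157,0.0],[-0.033,-0.157,0.0]] [0.0, 0.0, 0.0, 0.0, 0.0, 0.0, 0.0, 0.0]
[[-0.033,-0.157,0.0],[-0.033,-0.157,0.0],[-0.033,-0.157,0.0],[-0.033,-0.157,0.0],[0,0,0],[0,0,0],[0,0,0],[0,0,0]] [0.0, 0.0, 0.0, 0.0, 0, 0, 0, 0]
```

>>> {"op": "servo_tool", "data": {"linear": [[0,0,-0.08],[0,0,-0.17],[0,0,-0.2],[0,0,-0.15],[-0.02,-0.1,-0.065],[-0.034,-0.16,0],[-0.04,-0.19,0],[-0.04,-0.19,0]], "spin": [0,0,0,0,0,0,0,0]}}

```text
time: 6.4
tool_pos: [476.3, -257.1, 149.2]
tcp_rot: [-3.14, 0.002, -0.19]
contact_force: [0.6, 1.0, -4.3]
grip_width: 21.3
finger_force: 30.0
```

>>> {"op": "servo_tool", "data": {"linear": [[-0.04,-0.19,0],[-0.04,-0.19,0],[-0.03,-0.136,0],[-0.02,-0.1,0],[0,0,0],[0,0,0],[0,0,0],[0,0,0]], "spin": [0,0,0,0,0,0,0,0]}}

```text
time: 7.4
tool_pos: [475.1, -134.8, 149.8]
tcp_rot: [-3.142, 0.0, -0.191]
contact_force: [0.2, -0.1, -4.4]
grip_width: 21.6
finger_force: 30.0
```

```bash
python3 - <<'E'
from h import *
obs();np.set_printoptions(precision=1,suppress=True)
w=cap("wrist");t=cap("top");s=cap("scene")
print("pin proj w",proj(w,(518,-142,66)),proj(w,(518,-142,76)),"seat",proj(w,(565,-134,56)),"studs",proj(w,(557,-89,74)),proj(w,(573,-179,74)))
u=proj(s,(518,-142,100)).astype(int)
A=crop(s,u[0]-60,u[1]-60,130,120,3); v=proj(t,(545,-140,80)).astype(int);B=crop(t,v[0]-60,v[1]-50,110,100,3)
W=np.zeros((600,800,3),np.uint8);W[:360,:390]=A;W[:300,400:730]=B
cv2.imwrite("pics/s2.png",W);cv2.imwrite("pics/w2.png",w["frame"])
for n,c in(("top",t),("scene",s)):
    hsv=cv2.cvtColor(c["frame"],cv2.COLOR_BGR2HSV);m=cv2.inRange(hsv,(0,150,80),(8,255,255))
    k,_,st,ce=cv2.connectedComponentsWithStats(m)
    q=proj(c,(518,-142,150))
    for i in range(1,k):
        if st[i,4]>15 and np.hypot(*(ce[i]-q))<40: print(n,ce[i],st[i],onz(c,ce[i],203))
E
```

```text
{'time': 7.4, 'joint_positions': [-0.43, 0.34, 1.69, 0.0, 1.11, 1.33], 'tool_pos': [475.05, -134.81, 149.78], 'tcp_rot': [-3.14, 0.0, -0.19], 'contact_force': [0.17, -0.12, -4.43], 'grip_width': 21.64, 'finger_force': 29.98}
pin proj w [325.1 182.7] [325.1 184.8] seat [302.8 121.4] studs [242.4 145.2] [362.7  95.8]
scene [264.1 161.1] [256 155  17  14 170] [ 519.8 -138.1  203. ]
```

View pics/w2.png

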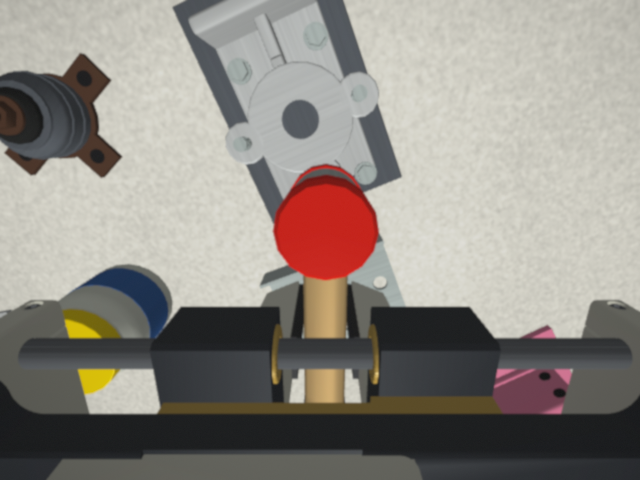

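View pics/s2.png

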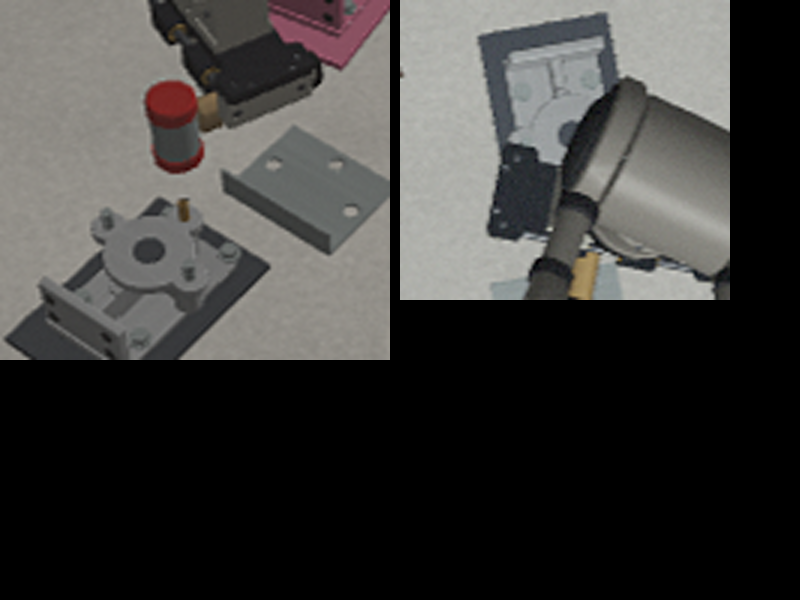

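The mallet is over the pin and clear of the studs: in the wrist view the seat hole is at (301,119) and the studs are at (241,145) and (359,93). First blow.

>>> {"op": "servo_tool", "data": {"linear": [[0,0,0.06],[0,0,0.28],[0,0,0],[0,0,-0.28],[0,0,0],[0,0,0],[0,0,0],[0,0,0]], "spin": [0,0,0,0,0,0,0,0]}}

```text
time: 8.55
tool_pos: [474.5, -133.9, 137.1]
tcp_rot: [-3.141, 0.002, -0.19]
contact_force: [-0.7, -0.1, -4.5]
grip_width: 21.7
finger_force: 30.0
```

```bash
cat > pin.py <<'E'
from h import *
obs();s=cap("scene");np.set_printoptions(precision=1,suppress=True)
hsv=cv2.cvtColor(s["frame"],cv2.COLOR_BGR2HSV);u=proj(s,(518,-142,72)).astype(int)
m=cv2.inRange(hsv,(8,110,40),(28,255,255))[u[1]-12:u[1]+15,u[0]-10:u[0]+10]
ys,xs=np.nonzero(m);print("brass rows",ys.min()+u[1]-12,ys.max()+u[1]-12,"cols",xs.min()+u[0]-10,xs.max()+u[0]-10,"n",len(ys))
print("row for top centre z=78,74,66,56",[proj(s,(518,-142,z)).tolist() for z in(78,74,66,56)])
E
python3 pin.py
```

```text
{'time': 8.55, 'joint_positions': [-0.43, 0.35, 1.71, 0.0, 1.08, 1.33], 'tool_pos': [474.51, -133.87, 137.06], 'tcp_rot': [-3.14, 0.0, -0.19], 'contact_force': [-0.69, -0.13, -4.51], 'grip_width': 21.74, 'finger_force': 30.0}
brass rows 198 201 cols 267 269 n 9
row for top centre z=78,74,66,56 [[268.21463250239583, 194.1713970479563], [268.3491564608369, 195.18849565221436], [268.6163823522886, 197.20891702820404], [268.9470405961379, 199.70893295252574]]
```

>>> {"op": "servo_tool", "data": {"linear": [[0,0,0.03],[0,0,0.25],[0,0,0],[0,0,-0.28],[0,0,0],[0,0,0.03],[0,0,0.255],[0,0,0]], "spin": [0,0,0,0,0,0,0,0]}}

```text
time: 9.6
tool_pos: [472.1, -132.8, 77.7]
tcp_rot: [-3.139, 0.009, -0.19]
contact_force: [0.2, 0.4, -2.6]
grip_width: 21.9
finger_force: 30.0
```

>>> {"op": "servo_tool", "data": {"linear": [[0,0,-0.15],[0,0,-0.2],[0,0,-0.2],[0,0,0],[0,0,0],[0,0,0],[0,0,0],[0,0,0]], "spin": [0,0,0,0,0,0,0,0]}}

```text
time: 10.6
tool_pos: [474.9, -134.1, 190.3]
tcp_rot: [-3.141, 0.001, -0.19]
contact_force: [-0.9, 0.3, -4.0]
grip_width: 21.4
finger_force: 30.0
```

```bash
python3 pin.py; python3 - <<'E'
from h import *
s=cap("scene");w=cap("wrist")
W=np.zeros((600,800,3),np.uint8)
W[:480,:400]=crop(s,220,110,80,96,5);W[:400,400:800]=crop(w,220,60,200,200,2)
cv2.imwrite("pics/s3.png",W)
E
```

```text
{'time': 10.6, 'joint_positions': [-0.43, 0.3, 1.63, 0.0, 1.22, 1.33], 'tool_pos': [474.87, -134.08, 190.33], 'tcp_rot': [-3.14, 0.0, -0.19], 'contact_force': [-0.86, 0.28, -3.99], 'grip_width': 21.4, 'finger_force': 30.0}
brass rows 198 201 cols 267 269 n 9
row for top centre z=78,74,66,56 [[268.21463250239583, 194.1713970479563], [268.3491564608369, 195.18849565221436], [268.6163823522886, 197.20891702820404], [268.9470405961379, 199.70893295252574]]
```

View pics/s3.png

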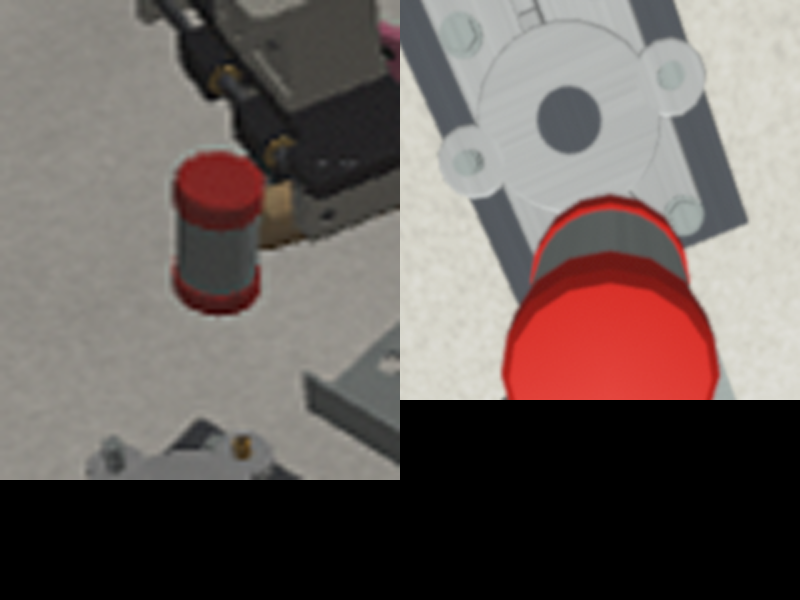

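The mallet has tilted a little in the grip (about 6°), and the brass now spans only rows 198–201. I'll step aside so the wrist camera can measure the pin height obliquely.

>>> {"op": "servo_tool", "data": {"linear": [[0.02,0.1,0],[0.035,0.17,0],[0.04,0.19,0],[0.035,0.17,0],[0.02,0.1,0],[0,0,0],[0,0,0],[0,0,0]], "spin": [0,0,0,0,0,0,0,0]}}

```text
time: 11.75
tool_pos: [477.1, -282.2, 191.0]
tcp_rot: [-3.141, 0.0, -0.189]
contact_force: [-0.1, -0.3, -4.1]
grip_width: 21.4
finger_force: 30.0
```

```bash
python3 - <<'E'
from h import *
obs();w=cap("wrist");np.set_printoptions(precision=1,suppress=True)
x,y=proj(w,(530,-142,66)).astype(int);x0=max(0,x-80);y0=max(0,y-90);print("off",x0,y0)
cv2.imwrite("pics/w4.png",crop(w,x0,y0,160,120,5))
for n,p in dict(pin66=(518,-142,66),pin74=(518,-142,74),pin56=(518,-142,56),seat=(565,-134,56),L=(557,-89,74),R=(573,-179,74)).items(): print(n,(proj(w,p)-[x0,y0])*5)
E
```

```text
{'time': 11.75, 'joint_positions': [-0.67, 0.41, 1.46, 0.0, 1.27, 1.09], 'tool_pos': [477.11, -282.22, 191.01], 'tcp_rot': [-3.14, 0.0, -0.19], 'contact_force': [-0.05, -0.29, -4.12], 'grip_width': 21.4, 'finger_force': 30.0}
off 81 105
pin66 [424.3 517.8]
pin74 [404.5 528.1]
pin56 [447.7 505.6]
seat [319.5 260.8]
L [ 34.4 367.2]
R [507.2 169.2]
```

View pics/w4.png

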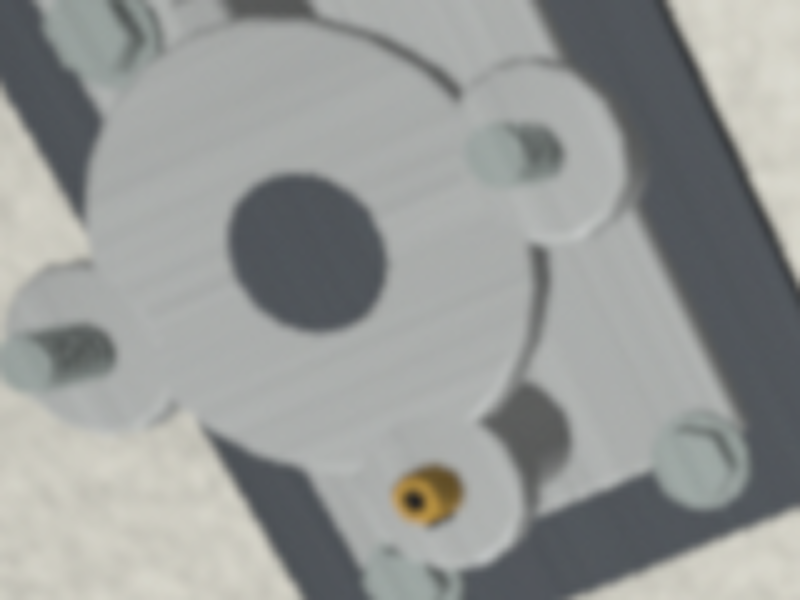

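```bash
python3 - <<'E'
from h import *
w=cap("wrist");np.set_printoptions(precision=2,suppress=True);o=np.array([81,105.])
L=onz(w,np.array((27,363))/5+o,74);R=onz(w,np.array((497,154))/5+o,74)
S=onz(w,np.array((307,253))/5+o,56);print(L,R,(L+R)/2,np.linalg.norm(L-R),"seat",S)
d=(L-R)[:2];yaw=np.arctan2(-d[0],d[1]);print("yaw",yaw)
C=((L+R)/2+2*S)[:2]/3; C=(((L+R)/2)[:2]+S[:2])/2
P=C-46*np.array([np.cos(yaw),np.sin(yaw)])
hsv=cv2.cvtColor(w["frame"],cv2.COLOR_BGR2HSV)
y0,x0=190,150;m=cv2.inRange(hsv,(10,120,60),(30,255,255))[y0:y0+30,x0:x0+40]
m=cv2.morphologyEx(m,cv2.MORPH_CLOSE,np.ones((3,3)));ys,xs=np.nonzero(m);print("brass cols",xs.min()+x0,xs.max()+x0,"rows",ys.min()+y0,ys.max()+y0,len(ys))
a=np.arange(0,6.3,.1)
for z in(65,66,67,68,70):
    poly=np.array([proj(w,(P[0]+5*np.cos(t),P[1]+5*np.sin(t),zz)) for t in a for zz in(z,56)])
    hull=cv2.convexHull(poly.astype(np.float32));print(z,"top",(proj(w,(*P,z))-o)*5,"extent",poly.min(0),poly.max(0),"area",cv2.contourArea(hull))
hu=cv2.convexHull(np.c_[xs+x0,ys+y0].astype(np.float32));print(cv2.contourArea(hu))
E
```

```text
[557.96 -88.09  74.  ] [ 575.69 -178.18   74.  ] [ 566.82 -133.13   74.  ] 91.81038607235786 seat [ 566.76 -132.35   56.  ]
yaw 0.19427363134493872
brass cols 160 171 rows 199 208 91
65 top [417.78 497.89] extent [158.98 197.18] [174.24 209.96] area 145.33455047023017
66 top [415.34 499.08] extent [158.47 197.18] [174.24 210.22] area 151.87835900869686
67 top [412.88 500.29] extent [157.96 197.18] [174.24 210.47] area 158.48218747763894
68 top [410.41 501.5 ] extent [157.45 197.18] [174.24 210.73] area 165.1467267795233
70 top [405.42 503.94] extent [156.42 197.18] [174.24 211.25] area 178.66112290078308
79.0
```

The pin-top pixel fits z ≈ 66.5 mm, so it is home or within a millimetre. The bracket centre is (566.8,-132.8) with yaw 0.194. I'll set the mallet down, which levels it in the grip, then take one confirming blow with a fresh grip nearer the head.

```bash
python3 -c "
from h import *
plan([(479.5,-390.9,120,-0.19,3),(479.5,-390.9,15.5,-.19,5)])"
```

```text
[[0.038,0.177,0.118],[0.038,0.177,0.118],[0.038,0.177,0.118],[0.0,0.0,0.104],[0.0,0.0,0.104],[0.0,0.0,0.104],[0.0,0.0,0.104],[0.0,0.0,0.104]] [0.0003, 0.0003, 0.0003, 0.0, 0.0, 0.0, 0.0, 0.0]
```

>>> {"op": "servo_tool", "data": {"linear": [[0.03,0.13,0.05],[0.042,0.2,0.1],[0.042,0.2,0.15],[0,0,0.18],[0,0,0.18],[0,0,0.13],[0,0,0.06],[0,0,0.028]], "spin": [0,0,0,0,0,0,0,0]}}

```text
time: 12.85
tool_pos: [479.4, -392.0, 14.8]
tcp_rot: [-3.141, 0.0, -0.19]
contact_force: [1.4, -0.3, -4.2]
grip_width: 21.5
finger_force: 30.0
```

>>> {"op": "servo_tool", "data": {"linear": [[0,0,0],[0,0,0],[0,0,0],[0,0,0],[0,0,0],[0,0,0],[0,0,0],[0,0,0]], "spin": [0,0,0,0,0,0,0,0], "hand": -0.2}}

```text
time: 13.85
tool_pos: [479.4, -391.6, 15.2]
tcp_rot: [-3.141, 0.0, -0.19]
contact_force: [-0.2, -0.7, 0.0]
grip_width: 37.0
finger_force: 0.0
```

>>> {"op": "servo_tool", "data": {"linear": [[0.035,0,-0.01],[0,0,0],[0,0,0],[0,0,0],[0,0,0],[0,0,0],[0,0,0],[0,0,0]], "spin": [0,0,0,0,0,0,0,0], "hand": -1}}

```text
time: 14.85
tool_pos: [486.4, -393.0, 17.4]
tcp_rot: [3.141, -0.0, -0.19]
contact_force: [1.9, 0.2, 0.9]
grip_width: 21.6
finger_force: 30.0
```

```bash
python3 - <<'E'
from h import *
obs();np.set_printoptions(precision=1,suppress=True)
o=monitor.get_obs()
for n in("wrist","scene"):
    c=cap(n);hsv=cv2.cvtColor(c["frame"],cv2.COLOR_BGR2HSV);m=cv2.inRange(hsv,(0,150,80),(8,255,255))
    k,_,st,ce=cv2.connectedComponentsWithStats(m);q=proj(c,(522,-399,70));print(n,q)
    for i in range(1,k):
        if st[i,4]>15 and np.hypot(*(ce[i]-q))<60: print(ce[i],st[i],onz(c,ce[i],70))
# mapping tool to place the head over the pin (home top 66)
P=np.array([566.8,-132.8])-46*np.array([np.cos(.192),np.sin(.192)]);print("pin",P)
yaw=-.19;T=P-36.5*np.array([np.cos(yaw),np.sin(yaw)]);print(T)
plan([(o["tool_pos"][0],o["tool_pos"][1],150,yaw,4),(T[0],T[1],140,yaw,8)])
E
```

```text
{'time': 14.85, 'joint_positions': [-0.8, 0.71, 1.45, 0.0, 0.98, 0.96], 'tool_pos': [486.39, -393.0, 17.39], 'tcp_rot': [3.14, -0.0, -0.19], 'contact_force': [1.86, 0.21, 0.95], 'grip_width': 21.59, 'finger_force': 30.0}
wrist [326. 255.]
[325.  237.5] [ 274  171  103  120 8483] [ 529.3 -400.    70. ]
scene [210.5 144.2]
[210.  145.5] [203 141  15  11 118] [ 525.8 -395.6   70. ]
pin [ 521.6 -141.6]
[ 485.8 -134.7]
[[0.0,0.0,-0.166],[0.0,0.0,-0.166],[0.0,0.0,-0.166],[0.0,0.0,-0.166],[-0.031,-0.158,0.006],[-0.031,-0.158,0.006],[-0.031,-0.158,0.006],[-0.031,-0.158,0.006]] [0.0, 0.0, 0.0, 0.0, 0.0, 0.0, 0.0, 0.0]
[[-0.031,-0.158,0.006],[-0.031,-0.158,0.006],[-0.031,-0.158,0.006],[-0.031,-0.158,0.006],[0,0,0],[0,0,0],[0,0,0],[0,0,0]] [0.0, 0.0, 0.0, 0.0, 0, 0, 0, 0]
```

>>> {"op": "servo_tool", "data": {"linear": [[0,0,-0.08],[0,0,-0.17],[0,0,-0.2],[-0.01,-0.05,-0.12],[-0.025,-0.13,-0.04],[-0.035,-0.18,0],[-0.04,-0.2,0],[-0.04,-0.2,0]], "spin": [0,0,0,0,0,0,0,0]}}

```text
time: 15.95
tool_pos: [484.2, -236.2, 139.4]
tcp_rot: [-3.141, 0.002, -0.19]
contact_force: [0.2, -0.4, -3.6]
grip_width: 21.3
finger_force: 30.0
```

>>> {"op": "servo_tool", "data": {"linear": [[-0.04,-0.2,0],[-0.036,-0.17,0],[-0.03,-0.13,0],[0,0,0],[0,0,0.05],[0,0,0.245],[0,0,0],[0,0,-0.1]], "spin": [0,0,0,0,0,0,0,0]}}

```text
time: 16.95
tool_pos: [482.3, -136.0, 99.7]
tcp_rot: [-3.141, 0.004, -0.191]
contact_force: [0.8, 0.0, -3.4]
grip_width: 21.5
finger_force: 30.0
```

>>> {"op": "servo_tool", "data": {"linear": [[0,0,-0.12],[0,0,-0.2],[0.02,0.1,-0.135],[0.035,0.17,0],[0.04,0.19,0],[0.035,0.17,0],[0.02,0.085,0],[0,0,0]], "spin": [0,0,0,0,0,0,0,0]}}

```text
time: 17.95
tool_pos: [485.7, -282.8, 191.6]
tcp_rot: [-3.141, 0.0, -0.192]
contact_force: [0.1, 0.3, -4.3]
grip_width: 21.7
finger_force: 30.0
```

```bash
python3 - <<'E'
from h import *
obs();w=cap("wrist");np.set_printoptions(precision=2,suppress=True)
P=(520.5,-141.6);print("pred top",proj(w,(*P,66)))
hsv=cv2.cvtColor(w["frame"],cv2.COLOR_BGR2HSV);x,y=proj(w,(*P,66)).astype(int)
m=cv2.inRange(hsv,(10,120,60),(30,255,255))[y-15:y+15,x-15:x+20]
ys,xs=np.nonzero(m);print("brass",xs.min()+x-15,xs.max()+x-15,ys.min()+y-15,ys.max()+y-15,len(ys))
x,y=proj(w,(545,-135,66)).astype(int);x0=max(0,x-65);y0=max(0,y-65)
V=np.zeros((600,800,3),np.uint8);V[:600,:600]=crop(w,x0,y0,120,120,5)
s=cap("scene");I=crop(s,180,120,65,60,3);V[:180,600:795]=I
cv2.imwrite("pics/w5.png",V);print("off",x0,y0)
plan([(486,-392.5,140,-0.19,3),(486,-392.5,16,-.19,5)])
E
```

```text
{'time': 17.95, 'joint_positions': [-0.66, 0.42, 1.44, 0.0, 1.28, 1.1], 'tool_pos': [485.72, -282.76, 191.58], 'tcp_rot': [-3.14, 0.0, -0.19], 'contact_force': [0.11, 0.27, -4.27], 'grip_width': 21.67, 'finger_force': 29.99}
pred top [167.39 215.51]
brass 163 174 209 218 84
off 86 125
[[0.035,0.182,0.086],[0.035,0.182,0.086],[0.035,0.182,0.086],[0.0,0.0,0.124],[0.0,0.0,0.124],[0.0,0.0,0.124],[0.0,0.0,0.124],[0.0,0.0,0.124]] [0.0, 0.0, 0.0, 0.0, 0.0, 0.0, 0.0, 0.0]
```

View pics/w5.png

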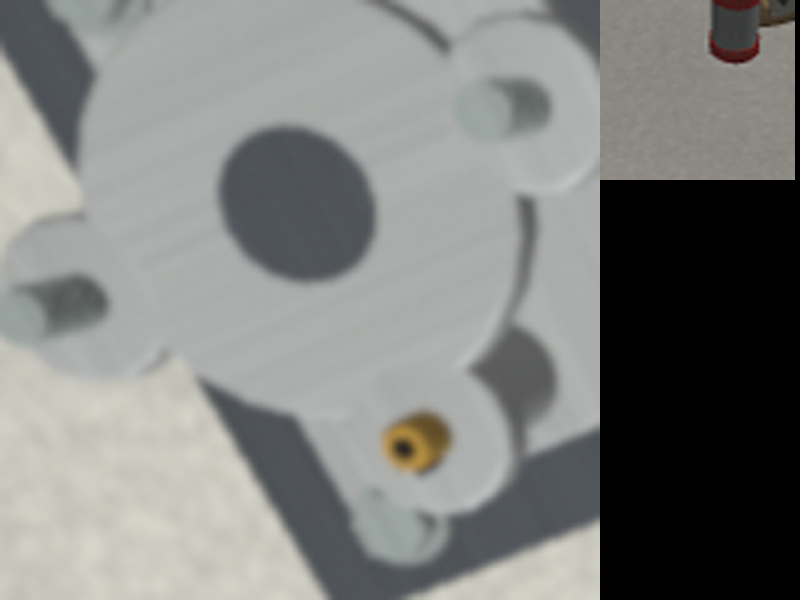

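The pin's offset from the seat hole is unchanged, (106,245) px against (106,247) before, so it is on its stop. Now the mallet goes back.

>>> {"op": "servo_tool", "data": {"linear": [[0.03,0.14,0.05],[0.04,0.2,0.1],[0.035,0.2,0.14],[0,0,0.2],[0,0,0.2],[0,0,0.12],[0,0,0.05],[0,0,0.018]], "spin": [0,0,0,0,0,0,0,0]}}

```text
time: 19.05
tool_pos: [486.8, -391.3, 16.0]
tcp_rot: [-3.142, -0.0, -0.189]
contact_force: [-0.0, 0.4, -4.7]
grip_width: 21.8
finger_force: 30.0
```

>>> {"op": "servo_tool", "data": {"linear": [[0,0,0],[0,0,0],[0,0,0],[0,0,0],[0,0,-0.02],[0,0,-0.1],[0,0,-0.15],[0,0,-0.2]], "spin": [0,0,0,0,0,0,0,0], "hand": 0.2}}

```text
time: 20.05
tool_pos: [485.8, -391.5, 110.1]
tcp_rot: [-3.14, 0.001, -0.19]
contact_force: [0.9, -0.1, 0.3]
grip_width: 55.0
finger_force: 0.0
```

```bash
python3 - <<'E'
from h import *
obs();np.set_printoptions(precision=1,suppress=True)
for n in("wrist","scene"):
    c=cap(n);hsv=cv2.cvtColor(c["frame"],cv2.COLOR_BGR2HSV);m=cv2.inRange(hsv,(0,150,80),(8,255,255))
    k,_,st,ce=cv2.connectedComponentsWithStats(m);q=proj(c,(522,-399,70));print(n,q,proj(c,(522,-399,0)))
    for i in range(1,k):
        if st[i,4]>15 and np.hypot(*(ce[i]-q))<60: print(ce[i],st[i],onz(c,ce[i],70))
print("to the mount")
plan([(487,-392,230,-0.19,3),(455,-130,230,-.1,7),(455,130,230,-.05,6),(424,276,215,0,6)],start=(*monitor.get_obs()["tool_pos"],-0.19))
E
```

```text
{'time': 20.05, 'joint_positions': [-0.8, 0.6, 1.36, 0.0, 1.18, 0.96], 'tool_pos': [485.81, -391.48, 110.06], 'tcp_rot': [-3.14, 0.0, -0.19], 'contact_force': [0.89, -0.07, 0.35], 'grip_width': 54.95, 'finger_force': 0.0}
wrist [327.8 203.2] [327.2 185.5]
[324.8 185.1] [ 294  149   63   70 3176] [ 533.9 -399.3   70. ]
scene [210.5 144.2] [214.6 161.8]
[208.3 146.6] [201 142  15  11 120] [ 531.7 -395.2   70. ]
to the mount
[[-0.003,-0.003,-0.192],[-0.003,-0.003,-0.192],[-0.003,-0.003,-0.192],[-0.058,-0.179,0.0],[-0.055,-0.18,0.0],[-0.053,-0.181,0.0],[-0.051,-0.182,0.0],[-0.048,-0.182,0.0]] [0.0, 0.0, 0.0, -0.0082, -0.0082, -0.0082, -0.0082, -0.0082]
[[-0.046,-0.183,0.0],[-0.044,-0.183,0.0],[-0.022,-0.216,0.0],[-0.02,-0.216,0.0],[-0.018,-0.216,0.0],[-0.016,-0.216,0.0],[-0.014,-0.216,0.0],[-0.013,-0.216,0.0]] [-0.0082, -0.0082, -0.0053, -0.0053, -0.0053, -0.0053, -0.0053, -0.0053]
[[-0.032,-0.12,0.012],[-0.031,-0.12,0.012],[-0.03,-0.121,0.012],[-0.029,-0.121,0.012],[-0.028,-0.121,0.012],[-0.027,-0.121,0.012],[0,0,0],[0,0,0]] [-0.0053, -0.0053, -0.0053, -0.0053, -0.0053, -0.0053, 0, 0]
```

>>> {"op": "servo_tool", "data": {"linear": [[0,0,-0.2],[0,0,-0.25],[-0.03,-0.1,-0.15],[-0.06,-0.2,0],[-0.07,-0.25,0],[-0.07,-0.25,0],[-0.06,-0.25,0],[-0.06,-0.25,0]], "spin": [0,0,0,-0.01,-0.01,-0.01,-0.01,-0.01]}}

```text
time: 21.15
tool_pos: [458.0, -122.4, 229.5]
tcp_rot: [-3.141, -0.0, -0.111]
contact_force: [1.1, 1.1, 0.2]
grip_width: 54.9
finger_force: 0.0
```

>>> {"op": "servo_tool", "data": {"linear": [[-0.02,-0.27,0],[-0.02,-0.27,0],[-0.02,-0.27,0],[-0.02,-0.27,0],[-0.02,-0.27,0],[-0.03,-0.27,0],[-0.03,-0.22,0],[-0.03,-0.15,0]], "spin": [-0.01,-0.01,-0.01,-0.01,-0.01,-0.01,-0.01,0]}}

```text
time: 22.15
tool_pos: [444.0, 276.8, 229.4]
tcp_rot: [-3.142, 0.0, 0.0]
contact_force: [0.4, -0.8, 0.2]
grip_width: 55.0
finger_force: 0.0
```

```bash
python3 - <<'E'
from h import *
obs();np.set_printoptions(precision=1,suppress=True)
c=cap("top");hsv=cv2.cvtColor(c["frame"],cv2.COLOR_BGR2HSV);m=cv2.inRange(hsv,(0,150,120),(8,255,255))
k,_,st,ce=cv2.connectedComponentsWithStats(m)
for i in range(1,k):
    if st[i,4]>10 and np.hypot(*(ce[i]-[466,234]))<20: print("mallet red",ce[i],st[i],onz(c,ce[i],70))
for lo,hi,n in(((8,40,80),(25,200,255),"handle"),((0,0,0),(180,255,60),"end")):
    m=cv2.inRange(hsv,lo,hi)[215:285,440:490];ys,xs=np.nonzero(m);print(n,onz(c,(xs.mean()+440,ys.mean()+215),49))
plan([(424,276,215,0,6)])
w=cap("wrist");print([proj(w,p) for p in((422,276,124),(422,276,0),(422,322,0),(422,230,0),(376,276,0))])
E
```

```text
{'time': 22.15, 'joint_positions': [0.41, 0.32, 1.48, 0.0, 1.34, 1.98], 'tool_pos': [444.04, 276.83, 229.35], 'tcp_rot': [-3.14, 0.0, 0.0], 'contact_force': [0.45, -0.85, 0.2], 'grip_width': 54.97, 'finger_force': 0.0}
mallet red [466.5 230.4] [460 223  14  15 160] [ 528.6 -397.4   70. ]
handle [ 466.2 -384.    49. ]
end [ 412.3 -372.9   49. ]
[[-0.016,0.003,0.012],[-0.016,0.003,0.012],[-0.016,0.003,0.012],[-0.016,0.003,0.012],[-0.016,0.003,0.012],[-0.016,0.003,0.012],[0,0,0],[0,0,0]] [0.0001, 0.0001, 0.0001, 0.0001, 0.0001, 0.0001, 0, 0]
[array([330.4, 252.5]), array([329. , 217.1]), array([291.5, 217.1]), array([366.6, 217.2]), array([328.9, 252.4])]
```

```bash
python3 - <<'E'
from h import *
np.set_printoptions(precision=2,suppress=True)
w=cap("wrist");cv2.imwrite("pics/w6.png",w["frame"]);g=cv2.cvtColor(w["frame"],cv2.COLOR_BGR2GRAY)
x,y=proj(w,(422,276,55)).astype(int);print("ctr",x,y)
m=(g<45).astype(np.uint8);k,_,st,ce=cv2.connectedComponentsWithStats(m)
for i in range(1,k):
    if st[i,4]>60 and np.hypot(*(ce[i]-[x,y]))<60: print("dark",ce[i],st[i],onz(w,ce[i],52))
for n,p in(("L",(422,322,6)),("R",(422,230,6)),("P",(376,276,6))):
    u=proj(w,p);a,b=(u-16).astype(int);pt=cv2.resize(g[b:b+33,a:a+33],None,fx=4,fy=4,interpolation=cv2.INTER_CUBIC)
    c=cv2.HoughCircles(cv2.GaussianBlur(pt,(5,5),0),cv2.HOUGH_GRADIENT,1,20,param1=80,param2=12,minRadius=18,maxRadius=32)
    print(n,u); 
    if c is not None:
        for q in c[0][:3]: print("   ",q,onz(w,(a+(q[0]-1.5)/4,b+(q[1]-1.5)/4),6))
E
```

```text
ctr 327 230
dark [325.08 219.01] [308 209  35  32 266] [433.94 278.53  52.  ]
L [289.08 218.76]
    [59.5 51.5 22.1] [427.29 323.73   6.  ]
R [365.21 218.86]
    [54.5 51.5 22.7] [427.42 233.76   6.  ]
P [327.02 254.45]
    [56.5 57.5 23.6] [379.26 278.84   6.  ]
    [ 7.5 40.5 26. ] [384.87 294.06   6.  ]
```

Hough circles give the holes at L (427,324), R (427,234) and P (379,279). Their spacing is 90 mm against 92 mm, and the yaw is about 0. With the scene view at (424,279), the centre is about (424.5,278). I'll go down onto the stud.

>>> {"op": "servo_tool", "data": {"linear": [[-0.05,-0.003,0],[-0.045,-0.003,0.03],[0,0,0.12],[0,0,0.2],[0,0,0.2],[0,0,0.12],[0,0,0.045],[0,0,0]], "spin": [0,0,0,0,0,0,0,0]}}

```text
time: 23.3
tool_pos: [425.6, 275.8, 86.8]
tcp_rot: [3.142, 0.0, -0.002]
contact_force: [0.6, 0.5, 0.3]
grip_width: 55.3
finger_force: 0.0
```

>>> {"op": "servo_tool", "data": {"linear": [[0,0,0],[0,0,0],[0,0,0],[0,0,0],[0,0,0],[0,0,0],[0,0,0],[0,0,0]], "spin": [0,0,0,0,0,0,0,0], "hand": -1}}

```text
time: 24.3
tool_pos: [425.9, 276.5, 86.9]
tcp_rot: [-3.141, -0.0, -0.001]
contact_force: [-0.1, 3.0, 0.7]
grip_width: 10.5
finger_force: 30.0
```

```bash
python3 -c "
from h import *
plan([(425.9,276.5,257,0,4),(566,-133,257,0.188,12),(566,-133,195,.188,4)])"
```

```text
[[0.0,0.0,-0.213],[0.0,0.0,-0.213],[0.0,0.0,-0.213],[0.0,0.0,-0.213],[0.058,0.171,0.0],[0.056,0.172,0.0],[0.053,0.172,0.0],[0.05,0.173,0.0]] [-0.0002, -0.0002, -0.0002, -0.0002, -0.01, -0.01, -0.01, -0.01]
[[0.048,0.174,0.0],[0.045,0.175,0.0],[0.042,0.175,0.0],[0.039,0.176,0.0],[0.037,0.177,0.0],[0.034,0.177,0.0],[0.031,0.178,0.0],[0.028,0.178,0.0]] [-0.01, -0.01, -0.01, -0.01, -0.01, -0.01, -0.01, -0.01]
[[0.0,0.0,0.078],[0.0,0.0,0.078],[0.0,0.0,0.078],[0.0,0.0,0.078],[0,0,0],[0,0,0],[0,0,0],[0,0,0]] [0.0, 0.0, 0.0, 0.0, 0, 0, 0, 0]
```

>>> {"op": "servo_tool", "data": {"linear": [[0,0,-0.03],[0,0,-0.1],[0,0,-0.15],[0,0,-0.2],[0,0,-0.2],[0,0,-0.12],[0,0,-0.05],[0,0,0]], "spin": [0,0,0,0,0,0,0,0]}}

```text
time: 25.3
tool_pos: [425.5, 275.8, 256.3]
tcp_rot: [3.141, 0.001, -0.002]
contact_force: [0.7, -0.2, -5.6]
grip_width: 10.6
finger_force: 30.0
```

>>> {"op": "servo_tool", "data": {"linear": [[0.03,0.08,0],[0.05,0.15,0],[0.055,0.172,0],[0.052,0.173,0],[0.05,0.173,0],[0.048,0.174,0],[0.045,0.175,0],[0.042,0.175,0]], "spin": [-0.01,-0.01,-0.01,-0.01,-0.01,-0.01,-0.01,-0.01]}}

```text
time: 26.3
tool_pos: [514.2, 25.2, 254.8]
tcp_rot: [-3.141, 0.004, 0.125]
contact_force: [0.1, -0.7, -4.8]
grip_width: 10.7
finger_force: 30.0
```

>>> {"op": "servo_tool", "data": {"linear": [[0.039,0.176,0],[0.037,0.177,0],[0.034,0.177,0],[0.025,0.14,0],[0.015,0.1,0],[0,0.05,0],[0,0,0],[0,0,0]], "spin": [-0.01,-0.01,-0.01,-0.01,0,0,0,0]}}

```text
time: 27.3
tool_pos: [569.4, -130.2, 256.8]
tcp_rot: [-3.141, 0.0, 0.188]
contact_force: [-0.4, 0.1, -4.2]
grip_width: 10.5
finger_force: 30.0
```

```bash
python3 -c "
from h import *
obs()
plan([(566,-133,195,0.188,6)])"
```

```text
{'time': 27.3, 'joint_positions': [-0.36, 0.42, 1.26, 0.0, 1.46, 1.03], 'tool_pos': [569.4, -130.22, 256.76], 'tcp_rot': [-3.14, 0.0, 0.19], 'contact_force': [-0.43, 0.11, -4.17], 'grip_width': 10.54, 'finger_force': 30.0}
[[-0.003,0.002,0.051],[-0.003,0.002,0.051],[-0.003,0.002,0.051],[-0.003,0.002,0.051],[-0.003,0.002,0.051],[-0.003,0.002,0.051],[0,0,0],[0,0,0]] [0.0, 0.0, 0.0, 0.0, 0.0, 0.0, 0, 0]
```

>>> {"op": "servo_tool", "data": {"linear": [[-0.009,0.006,0.05],[-0.009,0.006,0.09],[0,0,0.09],[0,0,0.06],[0,0,0.03],[0,0,0],[0,0,0],[0,0,0]], "spin": [0,0,0,0,0,0,0,0]}}

```text
time: 28.3
tool_pos: [566.8, -134.3, 193.3]
tcp_rot: [3.141, -0.001, 0.187]
contact_force: [-0.2, -0.4, -4.7]
grip_width: 10.6
finger_force: 30.0
```

```bash
python3 - <<'E'
from h import *
obs();w=cap("wrist");s=cap("scene");t=cap("top");np.set_printoptions(precision=1,suppress=True)
for n,c in(("w",w),("s",s),("t",t)): cv2.imwrite(f"pics/f_{n}.png",c["frame"])
V=np.zeros((600,800,3),np.uint8)
a,b=(proj(w,(566,-133,100))-[60,50]).astype(int);a=max(a,0);b=max(b,0);V[:400,:520]=crop(w,a,b,130,100,4)
d,e=(proj(s,(560,-135,95))-[35,40]).astype(int);V[:400,520:800]=crop(s,d,e,70,100,4)
f,g=(proj(t,(560,-135,95))-[50,25]).astype(int);V[400:600,:400]=crop(t,f,g,100,50,4)
cv2.imwrite("pics/final1.png",V);print("offs",a,b,d,e,f,g)
for n,c,q in(("w",w,(a,b)),("s",s,(d,e)),("t",t,(f,g))):
    print(n,*[(k,((proj(c,p)-q)*4).round().tolist()) for k,p in dict(seat=(566,-133,56),L=(557,-88,74),R=(575,-178,74),mc=(566,-133,107)).items()])
E
```

```text
{'time': 28.3, 'joint_positions': [-0.36, 0.46, 1.38, 0.0, 1.31, 1.02], 'tool_pos': [566.84, -134.29, 193.31], 'tcp_rot': [3.14, -0.0, 0.19], 'contact_force': [-0.25, -0.44, -4.72], 'grip_width': 10.64, 'finger_force': 30.0}
offs 264 184 221 159 323 191
w ('seat', [242.0, 148.0]) ('L', [39.0, 171.0]) ('R', [445.0, 166.0]) ('mc', [242.0, 213.0])
s ('seat', [141.0, 209.0]) ('L', [193.0, 226.0]) ('R', [84.0, 158.0]) ('mc', [132.0, 157.0])
t ('seat', [191.0, 101.0]) ('L', [130.0, 109.0]) ('R', [260.0, 85.0]) ('mc', [202.0, 90.0])
```

View pics/final1.png

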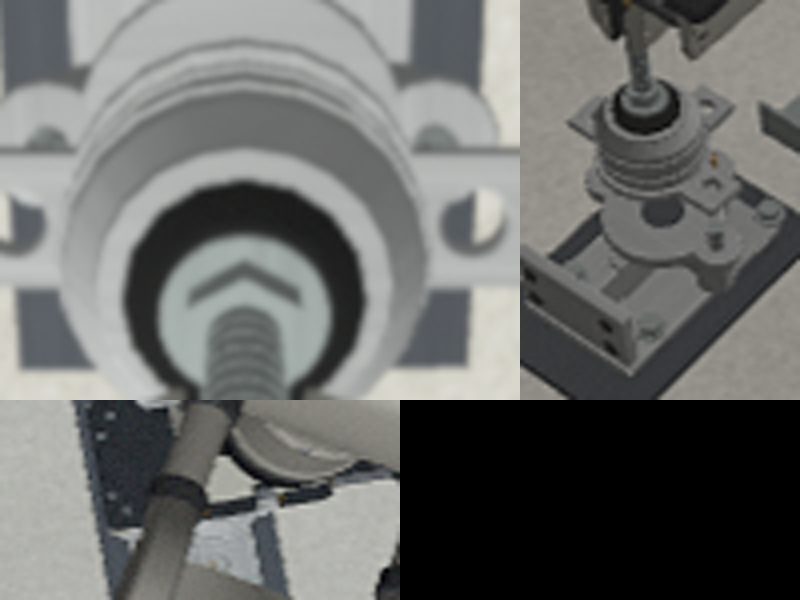

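In the wrist crop the mount's holes are at (15,218) and (474,220), with the stud bosses at about (46,135) and (434,137). The scene crop shows the left hole at (713,183) above the stud at (717,232), and the pin hole at (708,103). I'll refine these numerically, using the same camera for the mount and the bracket.

```bash
python3 - <<'E'
from h import *
np.set_printoptions(precision=2,suppress=True)
w=cap("wrist");s=cap("scene");zt=193.3-86.9+6
def hough(c,u,r,mm,nm):
    g=cv2.cvtColor(c["frame"],cv2.COLOR_BGR2GRAY);h=16;a,b=(np.array(u)-h).astype(int)
    pt=cv2.GaussianBlur(cv2.resize(g[b:b+33,a:a+33],None,fx=4,fy=4,interpolation=cv2.INTER_CUBIC),(5,5),0)
    k=cv2.HoughCircles(pt,cv2.HOUGH_GRADIENT,1,20,param1=80,param2=10,minRadius=r-6,maxRadius=r+6)
    if k is not None:
        for q in k[0][:3]:
            U=np.array([a+(q[0]-1.5)/4,b+(q[1]-1.5)/4]);print(nm,U,q[2],onz(c,U,mm))
off=np.array([264,184])
hough(w,off+np.array([15,218])/4,35,zt,"w L");hough(w,off+np.array([474,220])/4,35,zt,"w R")
oL=onz(w,off+np.array([15,218])/4,zt);oR=onz(w,off+np.array([474,220])/4,zt);print("w eye",oL,oR,np.linalg.norm(oL-oR),(oL+oR)/2)
q=np.array([221,159]);Lh=onz(s,q+np.array([193,183])/4,zt);Ph=onz(s,q+np.array([188,103])/4,zt);print("s eye L,P",Lh,Ph,np.linalg.norm(Lh-Ph))
hough(s,q+np.array([193,183])/4,12,zt,"s L");hough(s,q+np.array([188,103])/4,12,zt,"s P")
S=lambda x,y:(205+(x-290)/4,185+y/4)
Ls=onz(s,S(549,126),74);Rs=onz(s,S(440,56),74);Ps=onz(s,S(543,39),76);print("s studs",Ls,Rs,"pin(76)",Ps,"seat",onz(s,S(496,105),56))
Lnow=onz(s,q+np.array([197,229])/4,74);print("s L stud now",Lnow)
wb=[onz(w,off+np.array(p)/4,74) for p in((46,137),(434,139))];print("w stud sides y",wb)
E
```

```text
w L [266.25 239.25] 33.0 [557.33 -87.26 112.4 ]
w L [273.25 226.  ] 36.5 [569.24 -91.21 112.4 ]
w R [381.25 240.  ] 30.4 [ 573.68 -177.49  112.4 ]
w eye [558.18 -88.35 112.4 ] [ 574.68 -178.27  112.4 ] 91.42351174949215 [ 566.43 -133.31  112.4 ]
s eye L,P [552.96 -88.07 112.4 ] [ 515.19 -141.66  112.4 ] 65.55502693279176
s L [268.25 207.  ] 15.0 [559.15 -84.08 112.4 ]
s L [257.5  211.25] 15.2 [586.78 -90.82 112.4 ]
s L [261.25 200.  ] 15.2 [ 558.35 -113.09  112.4 ]
s P [253.75 183.  ] 15.0 [ 538.44 -170.13  112.4 ]
s P [267.5 187.5] 15.2 [ 521.77 -135.22  112.4 ]
s P [283.25 190.  ] 10.6 [ 497.47 -102.6   112.4 ]
s studs [558.29 -84.5   74.  ] [ 575.25 -175.66   74.  ] pin(76) [ 518.21 -141.87   76.  ] seat [ 565.42 -132.67   56.  ]
s L stud now [556.87 -84.3   74.  ]
w stud sides y [array([564.9 , -88.37,  74.  ]), array([ 580.54, -173.92,   74.  ])]
```

```bash
python3 - <<'E'
from h import *
np.set_printoptions(precision=2,suppress=True)
# w2 view: tool (475.05,-134.81,149.78) yaw -0.19; rebuild its extrinsics from the present ones (camera fixed to the tool)
w=cap("wrist");o=monitor.get_obs()
def T(p,y):
    c,s=np.cos(y),np.sin(y);M=np.eye(4);M[:3,:3]=np.array([[c,s,0],[s,-c,0],[0,0,-1]]);M[:3,3]=p;return M
X=w["world_to_cam"]@T(o["tool_pos"],o["tcp_rot"][2])
g=cv2.imread("pics/w2.png")
for p,y,n in(((475.05,-134.81,149.78),-.191,"w2"),):
    c=dict(K=w["K"],world_to_cam=X@np.linalg.inv(T(p,y)))
    print(n,"seat",onz(c,(301,119),56),"L",onz(c,(241,144.5),74),"R",onz(c,(358.5,93.5),74))
c=dict(K=w["K"],world_to_cam=X@np.linalg.inv(T((474.87,-134.08,190.33),-.19)))  # s3 right half: offset 220,60 scale 2
f=lambda x,y:(220+(x-400)/2,60+y/2)
print("s3","seat",onz(c,f(569,120),56),"L",onz(c,f(467,160),74),"R",onz(c,f(670,75),74))
E
```

```text
w2 seat [ 567.37 -133.27   56.  ] L [558.13 -88.39  74.  ] R [ 575.48 -176.68   74.  ]
s3 seat [ 567.06 -132.8    56.  ] L [559.28 -89.    74.  ] R [ 575.56 -176.87   74.  ]
```

>>> {"op": "servo_tool", "data": {"linear": [[0.004,0,0.02],[0,0,0.035],[0,0,0.03],[0,0,0.015],[0,0,0.006],[0,0,0],[0,0,0],[0,0,0]], "spin": [-0.004,0,0,0,0,0,0,0]}}

```text
time: 29.6
tool_pos: [567.4, -134.1, 171.7]
tcp_rot: [3.141, -0.0, 0.193]
contact_force: [0.7, 0.5, -5.0]
grip_width: 10.6
finger_force: 30.0
```

```bash
python3 - <<'E'
from h import *
obs();np.set_printoptions(precision=2,suppress=True)
w=cap("wrist");zt=monitor.get_obs()["tool_pos"][2]-86.9+6
g=cv2.cvtColor(w["frame"],cv2.COLOR_BGR2GRAY)
for nm,p in(("L",(266.9,238.7)),("R",(382,239.3))):
    a,b=int(p[0])-14,int(p[1])-14
    pt=cv2.GaussianBlur(cv2.resize(g[b:b+29,a:a+29],None,fx=4,fy=4,interpolation=cv2.INTER_CUBIC),(5,5),0)
    k=cv2.HoughCircles(pt,cv2.HOUGH_GRADIENT,1,60,param1=80,param2=8,minRadius=28,maxRadius=38)
    for q in k[0][:1]: U=np.array([a+(q[0]-1.5)/4,b+(q[1]-1.5)/4]);print(nm,U,q[2],onz(w,U,zt))
E
```

```text
{'time': 29.6, 'joint_positions': [-0.36, 0.47, 1.41, 0.0, 1.26, 1.01], 'tool_pos': [567.41, -134.1, 171.72], 'tcp_rot': [3.14, -0.0, 0.19], 'contact_force': [0.72, 0.51, -5.05], 'grip_width': 10.59, 'finger_force': 30.0}
L [267.   238.75] 36.3 [558.21 -87.63  90.76]
R [378.25 233.5 ] 35.2 [ 579.44 -173.7    90.76]
```

The left hole sits at (558.2,-87.6) over its stud at (558.5,-88.5). The force reading is just the mount's weight, so it is clear of contact. Handing in.

```bash
python3 -c "
from plant import workorder
print(workorder.close_job())"
```

```text
the job is handed in; nothing more can be done
None
```

The job is handed in: the pin measures home to within about half a millimetre, the mallet stands about 8 mm from where it started, and the mount is held level about 1 cm above the stud tips, lined up to about 1 mm at the left hole (the last right-hole reading failed; it read within about 2 mm before the final lowering).

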